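# Post the small plate through the spring flap

## Robot

A 6-joint arm with a two-finger parallel gripper is mounted at the origin on the work surface. World frame = base frame: x ahead of the robot, y to its left, z up, the work surface at z = 0. Lengths are in m, angles in rad, forces in N, time in s.
With the tool pointing down it reaches from about 0.275 to 0.775 m from the base axis. Payload 14.6 kg.
Tool frame: the origin (TCP) lies between the finger pads; the fingertips stand 19 mm ahead of it and the grasp point (between the pads) is the TCP (arm.tips_ahead is the distance from the TCP to the fingertips, in m); z points along the fingers, y is the direction in which the jaws open and shut (so a half turn about z gives the same grasp; the last joint's range is limited). The gripper opens to 85 mm and grips with 20 to 120 N. Pads are 22 mm wide; open, the fingers measure 114 mm over their backs; the gripper's body (76 mm by 85 mm) begins 54 mm behind the grasp point. The pads swing forward as they close: fully open they stand 13 mm farther back than shut.
Start: joints at [-1.449, 0.263, -0.048, 1.259, 0, 1.415], TCP at [0.143, -0.505, 0.25] pointing down, gripper open.
Joint ranges: [-2.65, 2.65], [-0.89, 1.7], [-1.18, 1.37], [-2.13, 2.11], [-1.35, 1.29], [-3.14, 3.14]. Speed limits (rad/s): [1.89, 1.89, 2.57, 2.79, 3.14, 3.14].

## Interface

Orientations are given as a rotation vector (axis times angle).
In Python, from bench import get_obs, optics, close_job, arm gives the robot as it stands.
- The arm moves only by the tool play_rows, never from a script. Its argument "rows" is text: rows parted by semicolons, each of 7 numbers parted by spaces: the shift along the world's x, y, z in m, then the turn, a rotation vector about the world's x, y, z in degrees, then the finger opening in m, from 0 to 0.0854. A call has 1 to 8 rows; each row shifts and turns the commanded pose from where the row before left it; what a row does not reach is not made up. A row lasts 1/10 s, in which the tool goes at most 50 mm and 8.59 degrees, less where a joint would pass 70% of its speed; a pose out of reach is approached as far as the arm can. A call with a gripper value outside its range is refused whole. The fingers move at their own pace and stop on an object; the grip force is fixed at half the most. Time passes only in rows, so rows that do not move let the fingers close. It gives the time, the measured TCP pose, the force and the opening at its end, in the units of the state.
- get_obs(): the state, without advancing time (a new reading comes with each control period).
- optics.grab_frame(name): name is "scene" or "top"; returns a dict with "frame" (400x640x3 uint8, red, green, blue), "range_z" (400x640 float32, m along the optical axis (not along the pixel's ray), 0 where there is no reading), "fx", "fy", "cx", "cy" (pixels), "R" (3x3) and "t" (3): a world point X has camera coordinates R X + t. Camera axes: x right, y down, z forward; pixel columns grow to the right and rows downward; lengths in m; the calibration is good to about 2 mm. A picture is of the moment at which its call begins.
- close_job(): hands the job in, once; it reports no verdict.
The state is a dict: "time_s": time; "joints": joint angles; "joint_velocities": joint speeds; "joint_efforts": joint torques, N m; "tool_pos": TCP position; "orientation": TCP orientation; "ft_force": force on the tool from outside, world axes, zero at the start; "wrist_torque": the same for the moment, N m; "grip_width": finger opening in m.
Only numpy, scipy, OpenCV 4.12 (cv2) and the standard library are available. Lean on these libraries where they do the work, as an engineer would, in place of code of your own. Each camera call takes 0.05 s, during which the arm holds its last target. There are 200 camera calls.

## Task

Post the small chrome plate lying on the tile landing into the catch box: with one finger push the self-closing flap open and keep it held back, and while it is held push the plate along its lane with the other finger, through the gate and over the edge, so that it lies flat on the floor of the box; then come away and let the flap swing shut by itself. The plate must not touch the flap, and it is only pushed, never picked up. Leave everything else where it stands.

Things in the scene. Friction and masses are not known exactly. Their poses are not given: they have to be found in the camera images.
- catch_box: Fixed catch box on the tiles: tile landing in front, gate with flap, open-topped well behind. Origin at the box's bottom, under the shut flap's front face, on the lane's centre line; x runs along the lane, through the gate into the well, y left, z up. All 'box' mm below are in this frame. Landing: box x -175 to 6, y -38 to 94, top at z 30. Gate: y -34 to 79, with 82 mm high jambs at its ends.
- lane (a point): Middle of the lane's floor on the landing (box x -95, y 0, z 30). The lane is 68 mm wide (box y -34 to 34) between guides 12 mm high above the landing: the right one, 4 mm thick, runs all the way to the gate; the left one, 3 mm thick (y 34 to 37), runs from box x -160 to -30. Left of that the landing is bare (y 37 to 94), with room for a finger.
- sill (a point): Middle of the landing's far edge in the lane (box x 6, y 0, z 30). A plate pushed wholly over this edge drops 18 mm to the well's floor, below the sweep of the flap.
- well (a point): Centre of the well's floor, box z 12 (18 mm below the landing). The well is open above; inside it measures box x 6 to 130, y -34 to 90; walls 4 mm thick, tops at z 62.
- flap (a joint): Self-closing aluminium flap in the gate, 4 mm thick, box z 33 to 78, on an upright hinge at its left end (box x 2, y 79), reaching 109 mm to the right across the lane. 0 rad: shut, front face at box x 0. It opens only into the well, up to 1.5 rad (along the left wall). A light damped spring (0.023 N m shut, 0.045 open) shuts it in about 1 s. A finger can push it at y 37 to 79, beside the lane.
- flap_edge (a point): The middle of the flap's free upright edge, 109 mm from its hinge, 55 mm above the tiles.
- plate: The small chrome fractional weight plate to be posted, a flat ring: 60 mm across, 26 mm hole, 10 mm thick, about 160 g, lying flat on the landing in the lane. Origin at the centre of its underside; z up.
- mug: Bystander, stands loose on the tiles beside the box: an open stainless steel mug, 76 mm across, 80 mm high, handle on its +y side. Origin at the centre of its underside.
- timer: Bystander, stands loose on the tiles beside the box: a black plastic timer, 65 x 70 mm, 22 mm high, round press button on top. Origin at the centre of its underside.
- grip_ring: Bystander, stands loose on the tiles beside the box: a silicone grip ring lying flat, 72 mm outside, 42 mm hole, 20 mm high. Origin at the centre of its underside.
- hex_key: Bystander, stands loose on the tiles beside the box: an aluminium hex key lying flat, long arm 90 mm along its x, short arm 28 mm, 8 mm thick. Origin at the underside of the middle of its long arm.
- big_plate: Bystander, stands loose on the tiles beside the box: a larger chrome weight plate lying on the tiles, 96 mm across, 13 mm thick (not the one to post). Origin at the centre of its underside.
- chalk_jar: Bystander, stands loose on the tiles beside the box: a closed white jar, 56 mm across, 70 mm high. Origin at the centre of its underside.
- tin: Bystander, stands loose on the tiles beside the box: a closed tin, 60 mm across, 60 mm high. Origin at the centre of its underside.
Mind the look-alikes: they are no part of the job. What is shaped like the plate but purple or yellow is not meant.

How it is judged:
By the outcome, as a careful person would: the job done as asked, in the order asked, and still so for the second after the job is handed in, with the robot touching nothing.
It also fails if it takes over 40 s, if anything falls off the work surface, if the arm or the gripper's body presses on something with over 40 N, if the wrist force passes 120 N, or if a joint passes its speed limit or range.

## Working session

There is one attempt and no reset: what is moved stays moved. The work goes in short steps, Python scripts to look and compute and a tool call to move; the robot and the scene stay as the last step left them, time stands still between calls to the robot, and variables do not carry over. Pictures are saved under pics/ and viewed, about 8 in all and at most 12, crops included, and the job is handed in when it is done.

Besides the shell and the picture viewer there is one more tool, called after "Call:" by a JSON object that holds its "op" and its "data", one argument or row to a line. play_rows: Moves the arm, as the interface text tells. Its arguments: {"type":"object","properties":{"rows":{"type":"string"}},"required":["rows"]}

```bash
mkdir -p pics; ls
cat > h.py <<'E'
import numpy as np,cv2
from bench import get_obs,optics,arm
def shot(n,f,crop=None,s=1):
    g=optics.grab_frame(n);np.savez('/tmp/%s.npz'%n,**g)
    im=g['frame'][:,:,::-1]
    if crop: im=im[crop[1]:crop[3],crop[0]:crop[2]]
    cv2.imwrite('pics/'+f,cv2.resize(im,None,fx=s,fy=s,interpolation=cv2.INTER_CUBIC));return g
def pt(g,u,v,z=None):
    R,t=g['R'],g['t'];d=np.array([(u-g['cx'])/g['fx'],(v-g['cy'])/g['fy'],1.])
    o=-R.T@t;r=R.T@d
    k=float(g['range_z'][int(v),int(u)]) if z is None else (z-o[2])/r[2]
    return o+k*r
E
python3 - <<'E'
from h import *
for n in('top','scene'):
    g=shot(n,n+'1.png'); print(n,-g['R'].T@g['t'],g['R'][2],g['fx'])
print(get_obs(), [a for a in dir(arm) if a[0]!='_'])
E
```

```text
pics
top [0.38246427 0.03052636 0.98262119] [ 0.17859891 -0.0052366  -0.98390803] 476.6762025519873
scene [1.02688824 0.2612125  0.56284488] [-0.65752372 -0.29357097 -0.69388662] 384.0046786128234
{'time_s': 0.1, 'joints': array([-1.44930216e+00,  2.63448570e-01, -4.88626434e-02,  1.25939951e+00,
        5.01228022e-06,  1.41548008e+00]), 'joint_velocities': array([ 0.00037572, -0.00218444,  0.0018175 , -0.00094068,  0.00081034,
        0.00081577]), 'joint_efforts': array([ 3.84646279e-03, -6.38577604e+01,  3.85061467e+01,  1.00480029e-02,
       -1.00257930e-04,  1.44844836e-05]), 'tool_pos': array([ 0.14343691, -0.50478982,  0.2498909 ]), 'orientation': array([-3.11064505e+00, -4.33299765e-01, -3.21514129e-05]), 'ft_force': array([-0.84141536,  0.4024403 ,  0.3560532 ]), 'wrist_torque': array([ 0.0247261 ,  0.01784811, -0.00764065]), 'grip_width': 0.08523156754473638} ['IKError', 'tips_ahead']
```

View pics/top1.png

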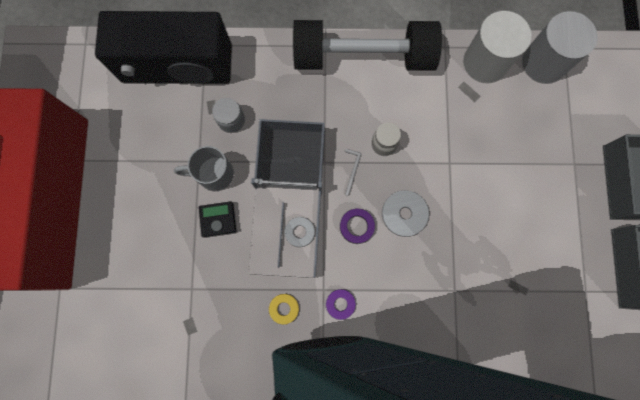

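View pics/scene1.png

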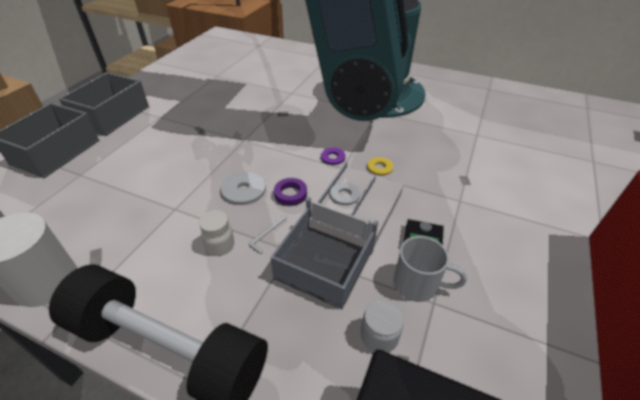

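Top view: candidates are the chrome ring in the lane at (300,231), the big plate (405,213), purple rings (357,226) and (341,303), and a yellow ring (284,308). The first fits: it is chrome, small and lying in the lane. I'll confirm that in a crop.

Run:
```python
from h import *
g=shot('top','top2.png',(235,110,345,290),3.3)
```

```text
(no output)
```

View pics/top2.png

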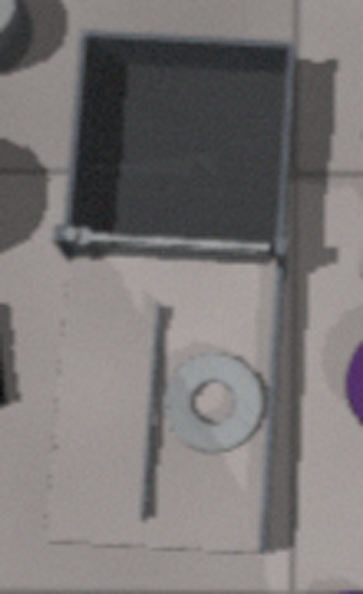

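The crop confirms the chrome ring in the lane, centre about (215,402) in the crop (full image 300,232). Next I fit the box pose from its corners.

```bash
cat >> h.py <<'E'
def fit(g,L):
    from scipy.optimize import least_squares
    P=np.array([pt(g,u,v,z)[:2] for u,v,x,y,z in L]);B=np.array([l[2:4] for l in L])/1000
    f=lambda p:(P-(p[:2]+B@np.array([[np.cos(p[2]),np.sin(p[2])],[-np.sin(p[2]),np.cos(p[2])]]))).ravel()
    s=least_squares(f,[.45,.05,0]);return s.x,s.fun.reshape(-1,2)*1000
E
python3 - <<'E'
from h import *
g=dict(np.load('/tmp/top.npz'))
C=lambda u,v:(235+u/3.3,110+v/3.3)
L=[(*C(84,33),134,94,.062),(*C(293,43),134,-38,.062),(*C(50,543),-175,94,.03),(*C(165,307),-30,35.5,.042),(*C(148,520),-160,35.5,.042),(*C(265,552),-175,-36,.042)]
p,r=fit(g,L);print(p,np.round(r,1))
c,s=np.cos(p[2]),np.sin(p[2])
def tobox(w): d=w[:2]-p[:2];return np.array([c*d[0]+s*d[1],-s*d[0]+c*d[1]])*1000
for n,u,v,z in(('plate',215,402,.04),('hinge jamb',70,235,.082),('rjamb',280,240,.082)):
    w=pt(g,*C(u,v),z);wd=pt(g,*C(u,v));print(n,w,tobox(w),'depth:',wd)
# plate by ring edges
print('edges',[tobox(pt(g,*C(*e),.04)).round(1) for e in((166,402),(266,402),(215,352),(215,452))])
# heights
for n,u,v in(('landing',90,400),('platetop',180,402),('well',200,150),('tiles',320,300)):print(n,pt(g,*C(u,v)))
E
```

```text
[ 0.57231411  0.07655226 -0.04371956] [[-0.7 -1.6]
 [-0.4  2.3]
 [ 0.   0.1]
 [-0.9 -1.8]
 [ 1.1 -0.2]
 [ 0.9  1.2]]
plate [0.48564341 0.08042125 0.04      ] [-8.67569705e+01  7.73008304e-02] depth: [0.4868066  0.08098374 0.02937341]
hinge jamb [0.57858873 0.16456322 0.082     ] [ 2.42205177 88.20110684] depth: [0.57857575 0.16455436 0.08205959]
rjamb [0.57642435 0.04167099 0.082     ] [  5.63082024 -34.6682956 ] depth: [0.57620271 0.04165825 0.08302914]
edges [array([-88.2,  29.5]), array([-85.2, -30.5]), array([-56.5,   1.9]), array([-116.7,   -1.7])]
landing [0.48752374 0.1568938  0.02975511]
platetop [0.48522467 0.10125018 0.04266391]
well [0.64912137 0.09384664 0.01443419]
tiles [0.55515988 0.01700353 0.00105991]
```

Call:
{"op": "play_rows", "data": {
  "rows": "0.0207 0.0386 0 0 0 6.5 0.075;0.0207 0.0386 0 0 0 6.5 0.075;0.0207 0.0386 0 0 0 6.5 0.075;0.0207 0.0386 0 0 0 6.5 0.075;0.0207 0.0386 0 0 0 6.5 0.075;0.0207 0.0386 0 0 0 6.5 0.075;0.0207 0.0386 0 0 0 6.5 0.075;0.0207 0.0386 0 0 0 6.5 0.075"
}}

```text
time_s: 0.95
tool_pos: [0.3094, -0.1946, 0.2503]
orientation: [2.603, 1.759, 0.0]
ft_force: [0.2, -0.0, -0.3]
grip_width: 0.0749
```

Call:
{"op": "play_rows", "data": {
  "rows": "0.0207 0.0386 0 0 0 6.5 0.075;0.0207 0.0386 0 0 0 6.5 0.075;0.0207 0.0386 0 0 0 6.5 0.075;0.0207 0.0386 0 0 0 6.5 0.075;0.0207 0.0386 0 0 0 6.5 0.075;0.0207 0.0386 0 0 0 6.5 0.075;0.0207 0.0386 0 0 0 6.5 0.075;0.0207 0.0386 0 0 0 6.5 0.075"
}}

```text
time_s: 1.75
tool_pos: [0.4751, 0.1146, 0.2502]
orientation: [-1.567, -2.723, 0.0]
ft_force: [1.5, -1.7, -0.9]
grip_width: 0.0749
```

```bash
cat >> h.py <<'E'
def st():
    from scipy.spatial.transform import Rotation as Ro
    o=get_obs();R=Ro.from_rotvec(o['orientation']).as_matrix();b=(.5723,.0766,-.0437)
    d=o['tool_pos'][:2]-b[:2];c,s=np.cos(b[2]),np.sin(b[2])
    print('t',o['time_s'],'tcp',o['tool_pos'].round(4),'box',(np.array([c*d[0]+s*d[1],-s*d[0]+c*d[1]])*1000).round(1),'jaw box deg',np.degrees(np.arctan2(R[1,1],R[0,1])-b[2]).round(1)%180,'zax',R[:,2].round(3),'F',o['ft_force'].round(1),'w',round(o['grip_width'],4),'j',o['joints'].round(2))
E
python3 -c "
from h import *
st();print(arm.tips_ahead)
g=shot('scene','s2.png',(230,20,470,300),2)"
```

```text
t 1.75 tcp [0.4751 0.1146 0.2502] box [-98.8  33.7] jaw box deg 32.7 zax [-0. -0. -1.] F [ 1.5 -1.7 -0.9] w 0.0749 j [ 0.07  0.2  -0.13  1.24 -0.    1.11]
0.019
```

View pics/s2.png

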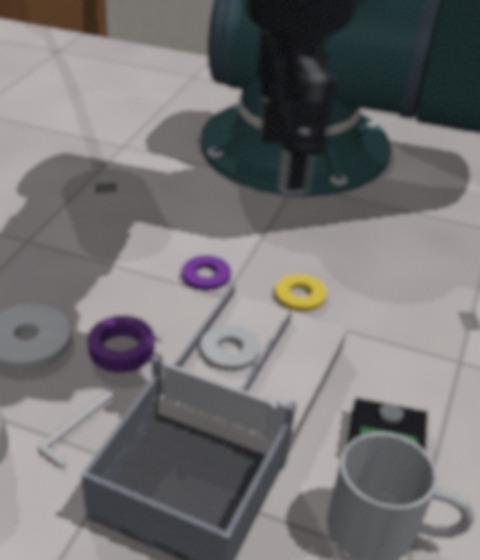

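Call:
{"op": "play_rows", "data": {
  "rows": "-0.0013 -0.0027 -0.03 0 0 0 0.075;0 0 -0.03 0 0 0 0.075;0 0 -0.03 0 0 0 0.075;0 0 -0.03 0 0 0 0.075;0 0 -0.03 0 0 0 0.075;0 0 -0.02 0 0 0 0.075;0 0 -0.01 0 0 0 0.075;0 0 0 0 0 0 0.075"
}}

```text
time_s: 2.6
tool_pos: [0.4727, 0.1098, 0.0695]
orientation: [-1.573, -2.717, 0.002]
ft_force: [0.3, -0.1, 0.6]
grip_width: 0.0749
```

```bash
python3 -c "
from h import *
st()
g=shot('scene','s3.png',(280,120,440,260),4.5)"
```

```text
t 2.6 tcp [0.4727 0.1098 0.0695] box [-100.9   28.8] jaw box deg 32.4 zax [-0.002 -0.    -1.   ] F [ 0.3 -0.1  0.6] w 0.0749 j [ 0.06  0.33 -0.48  0.76  0.    1.11]
```

View pics/s3.png

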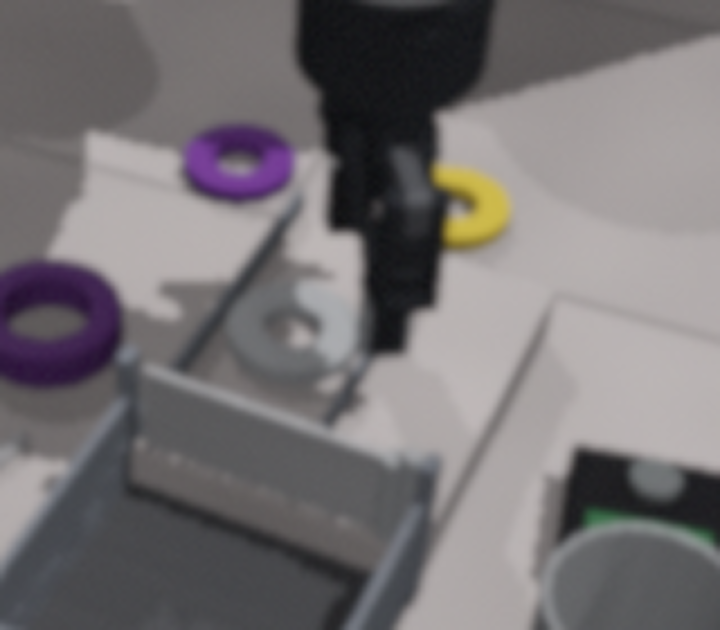

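The scene crop shows the flap finger's tip at about (388,350), in front of the left guide. The plate at (300,325) has not moved. I'll measure the tip from depth.

```bash
python3 -c "
from h import *
g=dict(np.load('/tmp/scene.npz'))
p0=np.array([.5723,.0766]);c,s=np.cos(-.0437),np.sin(-.0437)
for u,v in((375,335),(388,335),(400,335),(375,345),(388,345),(400,345),(388,350),(380,320),(420,290)):
    w=pt(g,280+u/4.5,120+v/4.5);d=w[:2]-p0
    print(u,v,(np.array([c*d[0]+s*d[1],-s*d[0]+c*d[1],w[2]])*1000).round(1))
"
```

```text
375 335 [-54.9  51.4  79.2]
388 335 [-58.7  55.7  77.8]
400 335 [-61.6  59.9  77.2]
375 345 [-55.3  51.7  73.3]
388 345 [-60.7  55.6  70.5]
400 345 [-61.3  60.5  72. ]
388 350 [-57.2  56.9  71.1]
380 320 [-56.2  52.3  86.8]
420 290 [-48.4  69.2 116.1]
```

```bash
python3 -c "
from h import *
p0=np.array([.5723,.0766]);c,s=np.cos(-.0437),np.sin(-.0437)
for n in('scene','top'):
    g=dict(np.load('/tmp/scene.npz')) if n=='scene' else optics.grab_frame('top')
    D=g['range_z'];v,u=np.nonzero(D>0);k=D[v,u]
    X=np.stack([(u-g['cx'])/g['fx']*k,(v-g['cy'])/g['fy']*k,k],1);W=(X-g['t'])@g['R']
    d=W[:,:2]-p0;B=np.stack([c*d[:,0]+s*d[:,1],-s*d[:,0]+c*d[:,1],W[:,2]],1)*1000
    B[:,:2]-=[-100.9,28.8]
    a=np.radians(32.4);J=np.stack([B[:,0]*np.cos(a)+B[:,1]*np.sin(a),-B[:,0]*np.sin(a)+B[:,1]*np.cos(a),B[:,2]],1)
    ok=(abs(J[:,0])<110)&(abs(J[:,1])<45)&(J[:,2]>54);J=J[ok]
    print(n)
    for z in range(54,150,6):
        q=J[(J[:,2]>=z)&(J[:,2]<z+6)]
        for sg in(1,-1):
            e=q[q[:,0]*sg>0]
            if len(e)>2:print(z,sg,len(e),'jaw',np.percentile(e[:,0],[3,50,97]).round(0),'wid',np.percentile(e[:,1],[3,50,97]).round(0))
"
```

```text
scene
54 1 25 jaw [ 97. 104. 108.] wid [-44. -34. -27.]
60 1 42 jaw [ 42. 102. 109.] wid [-44. -32.   5.]
60 -1 9 jaw [-43. -39. -38.] wid [-12.  -6.  -2.]
66 1 55 jaw [ 42.  99. 109.] wid [-45. -28.   9.]
66 -1 15 jaw [-45. -38. -37.] wid [-12.  -6.   9.]
72 1 68 jaw [ 42.  97. 109.] wid [-43. -25.   6.]
72 -1 17 jaw [-39. -38. -37.] wid [-11.  -7.   9.]
78 1 48 jaw [ 39.  50. 109.] wid [-43. -10.  10.]
78 -1 10 jaw [-40. -38. -37.] wid [-12.  -7.   8.]
84 1 28 jaw [38. 49. 51.] wid [-12.  -5.   5.]
84 -1 11 jaw [-40. -40. -38.] wid [-12. -10.  -6.]
90 1 8 jaw [42. 43. 50.] wid [-12. -10.   5.]
90 -1 12 jaw [-44. -39. -37.] wid [-12. -10.  -7.]
96 -1 8 jaw [-46. -41. -38.] wid [-11.  -9.  -7.]
102 1 10 jaw [41. 48. 66.] wid [-14. -13.  -7.]
102 -1 7 jaw [-46. -42. -39.] wid [-14. -13.  -9.]
108 1 55 jaw [39. 67. 69.] wid [-13.  -3.   9.]
108 -1 5 jaw [-69. -62. -36.] wid [-14. -13. -10.]
114 1 75 jaw [39. 63. 69.] wid [-13.  -2.   9.]
114 -1 10 jaw [-69. -44. -30.] wid [-15. -13. -11.]
120 1 34 jaw [33. 60. 68.] wid [-17. -12.   9.]
120 -1 7 jaw [-54. -29. -26.] wid [-18. -17. -13.]
126 1 58 jaw [21. 62. 69.] wid [-18. -10.  11.]
126 -1 6 jaw [-32. -23. -22.] wid [-18. -18. -14.]
132 1 63 jaw [21. 67. 69.] wid [-18.  -8.   9.]
132 -1 5 jaw [-34. -22. -19.] wid [-18. -18. -15.]
138 1 80 jaw [22. 65. 69.] wid [-18.  -7.  14.]
138 -1 7 jaw [-17. -14. -13.] wid [-20. -17. -12.]
144 1 77 jaw [20. 63. 69.] wid [-19.  -8.  16.]
144 -1 9 jaw [-14. -11.  -7.] wid [-20. -17. -12.]
top
```

Call:
{"op": "play_rows", "data": {
  "rows": "0 0.001 -0.012 0 0 0 0.075;0 0 -0.01 0 0 0 0.075;0 0 -0.004 0 0 0 0.075;0 0 0 0 0 0 0.075"
}}

```text
time_s: 3.1
tool_pos: [0.4732, 0.1109, 0.0442]
orientation: [-1.574, -2.718, 0.0]
ft_force: [-0.4, -0.1, 0.1]
grip_width: 0.075
```

```bash
python3 -c "
from h import *
st()
g=shot('top','t4.png',(235,110,345,290),3.3)
g=shot('scene','s4.png',(280,120,440,260),4.5)
a=cv2.imread('pics/t4.png');b=cv2.imread('pics/s4.png');h=590
cv2.imwrite('pics/c4.png',cv2.resize(np.hstack([a[:h],cv2.resize(b,(430,376)).repeat(1,0) if 0 else cv2.copyMakeBorder(cv2.resize(b,(430,376)),0,h-376,0,0,cv2.BORDER_CONSTANT)]),None,fx=1,fy=1))
p0=np.array([.5723,.0766]);c,s=np.cos(-.0437),np.sin(-.0437)
D=g['range_z'];v,u=np.nonzero(D>0);k=D[v,u]
X=np.stack([(u-g['cx'])/g['fx']*k,(v-g['cy'])/g['fy']*k,k],1);W=(X-g['t'])@g['R']
d=W[:,:2]-p0;B=np.stack([c*d[:,0]+s*d[:,1],-s*d[:,0]+c*d[:,1],W[:,2]],1)*1000
# flap top, jambs, guides in scene frame
for n,m in(('flap',(abs(B[:,1]-10)<30)&(abs(B[:,0])<25)&(B[:,2]>60)&(B[:,2]<84)),('jambL',(B[:,1]>70)&(B[:,1]<110)&(abs(B[:,0])<25)&(B[:,2]>72)&(B[:,2]<90)),('guideL',(abs(B[:,1]-36)<9)&(abs(B[:,0]+40)<8)&(B[:,2]>36)&(B[:,2]<46)),('plate',(abs(B[:,1])<40)&(abs(B[:,0]+87)<40)&(B[:,2]>37)&(B[:,2]<43))):
  q=B[m];print(n,len(q),np.percentile(q,[3,50,97],axis=0).round(1).tolist() if len(q) else '')
"
```

```text
t 3.1 tcp [0.4732 0.1109 0.0442] box [-100.5   29.9] jaw box deg 32.4 zax [-0. -0. -1.] F [-0.4 -0.1  0.1] w 0.075 j [ 0.06  0.36 -0.52  0.69  0.    1.11]
flap 258 [[1.7, -17.9, 60.8], [4.3, 10.9, 71.4], [6.0, 37.9, 78.9]]
jambL 107 [[-1.2, 71.6, 72.6], [5.2, 87.6, 78.3], [9.3, 98.2, 82.7]]
guideL 16 [[-47.6, 36.5, 37.0], [-41.0, 38.5, 41.5], [-33.4, 39.6, 43.6]]
plate 495 [[-114.2, -33.9, 37.7], [-82.1, -1.8, 40.3], [-55.4, 36.7, 42.6]]
```

View pics/c4.png

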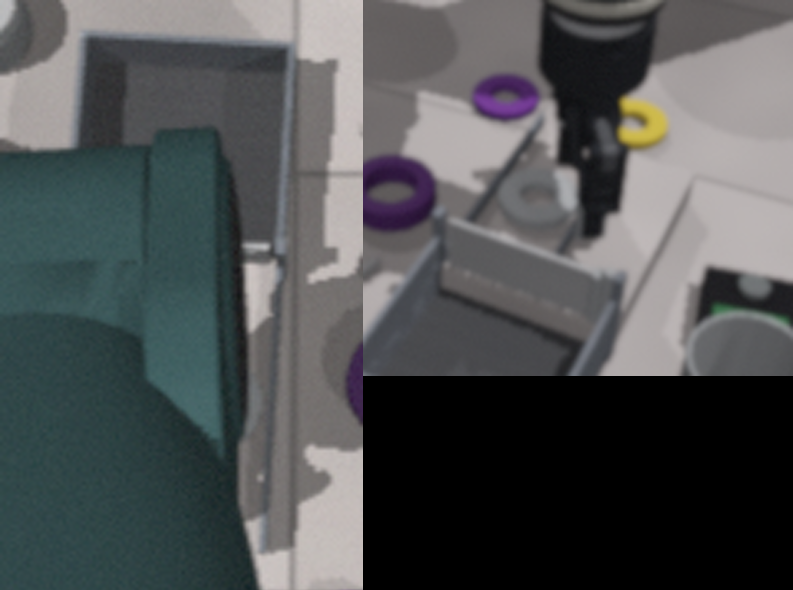

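The combined view shows the finger to the left of the left guide and the plate untouched; the arm hides the rest in the top view. Now I lower carefully to find the landing by touch.

Call:
{"op": "play_rows", "data": {
  "rows": "0 0 -0.0015 0 0 0 0.075;0 0 0 0 0 0 0.075"
}}

```text
time_s: 3.4
tool_pos: [0.4735, 0.1109, 0.0429]
orientation: [1.574, 2.719, 0.0]
ft_force: [0.2, 0.2, 0.7]
grip_width: 0.0754
```

Call:
{"op": "play_rows", "data": {
  "rows": "0 0 -0.0015 0 0 0 0.075;0 0 0 0 0 0 0.075"
}}

```text
time_s: 3.6
tool_pos: [0.4733, 0.1109, 0.0412]
orientation: [-1.574, -2.719, 0.0]
ft_force: [0.7, -0.2, 0.1]
grip_width: 0.0749
```

Call:
{"op": "play_rows", "data": {
  "rows": "0 0 -0.001 0 0 0 0.075;0 0 0 0 0 0 0.075"
}}

```text
time_s: 3.8
tool_pos: [0.4733, 0.1109, 0.0402]
orientation: [-1.574, -2.719, 0.0]
ft_force: [0.4, 0.3, 0.8]
grip_width: 0.0752
```

Call:
{"op": "play_rows", "data": {
  "rows": "0 0 -0.001 0 0 0 0.075;0 0 0 0 0 0 0.075"
}}

```text
time_s: 4.0
tool_pos: [0.4734, 0.1109, 0.0397]
orientation: [1.574, 2.718, 0.0]
ft_force: [-1.8, 0.1, 11.0]
grip_width: 0.0749
```

Call:
{"op": "play_rows", "data": {
  "rows": "0 0 -0.001 0 0 0 0.075;0 0 0 0 0 0 0.075"
}}

```text
time_s: 4.2
tool_pos: [0.4735, 0.1109, 0.0396]
orientation: [1.573, 2.718, 0.001]
ft_force: [-8.5, 0.2, 31.8]
grip_width: 0.0751
```

Call:
{"op": "play_rows", "data": {
  "rows": "0 0 0.0066 0 0 0 0.075;0.008 -0.00035 0 0 0 0 0.075;0.008 -0.00035 0 0 0 0 0.075;0.008 -0.00035 0 0 0 0 0.075;0.007 -0.0003 0 0 0 0 0.075;0.006 -0.00025 0 0 0 0 0.075;0 0 0 0 0 0 0.075"
}}

```text
time_s: 4.9
tool_pos: [0.5114, 0.1092, 0.0447]
orientation: [1.574, 2.718, 0.0]
ft_force: [-0.3, -0.1, -0.2]
grip_width: 0.0747
```

```bash
python3 -c "
from h import *
st()
g=shot('scene','s5.png',(280,120,440,260),4.5)"
```

```text
t 4.9 tcp [0.5114 0.1092 0.0447] box [-62.3  29.9] jaw box deg 32.4 zax [ 0.  0. -1.] F [-0.3 -0.1 -0.2] w 0.0747 j [ 0.05  0.41 -0.43  0.73  0.    1.1 ]
```

View pics/s5.png

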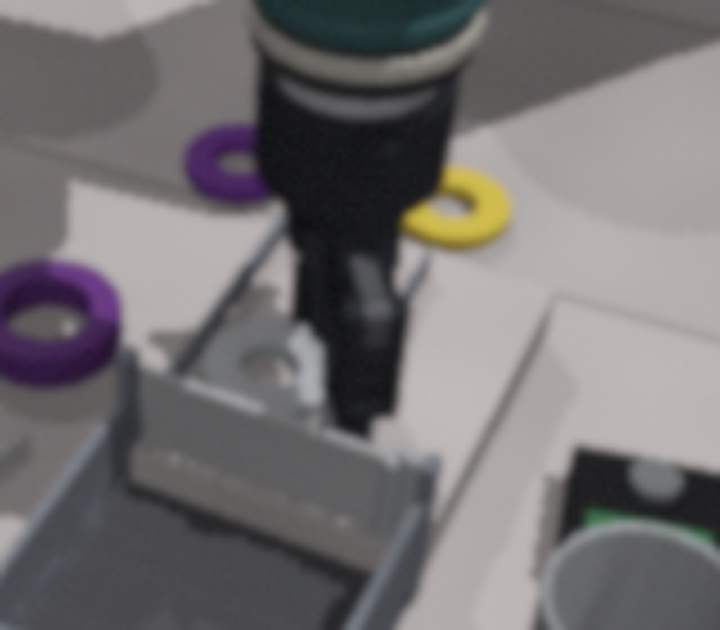

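The plate has moved forward to about (265,365), and the finger stands just before the flap with clear space to the jamb at (425,470). Next I shift right 4 mm and push the flap.

Call:
{"op": "play_rows", "data": {
  "rows": "-0.0002 -0.004 0 0 0 0 0.075;0.006 -0.00025 0 0 0 0 0.075;0.006 -0.00025 0 0 0 0 0.075;0.006 -0.00025 0 0 0 0 0.075;0 0 0 0 0 0 0.075"
}}

```text
time_s: 5.45
tool_pos: [0.5292, 0.1045, 0.0449]
orientation: [1.574, 2.718, 0.001]
ft_force: [-1.1, -1.4, 1.6]
grip_width: 0.0748
```

Call:
{"op": "play_rows", "data": {
  "rows": "0.006 -0.00025 0 0 0 0 0.075;0.006 -0.00025 0 0 0 0 0.075;0.006 -0.00025 0 0 0 0 0.075;0 0 0 0 0 0 0.075"
}}

```text
time_s: 5.85
tool_pos: [0.5469, 0.1038, 0.0449]
orientation: [1.574, 2.719, 0.001]
ft_force: [-1.3, -0.3, 1.7]
grip_width: 0.075
```

```bash
python3 -c "
from h import *
st()
g=shot('scene','s6.png',(280,120,440,260),4.5)"
```

```text
t 5.85 tcp [0.5469 0.1038 0.0449] box [-26.6  26.1] jaw box deg 32.4 zax [ 0.  0. -1.] F [-1.3 -0.3  1.7] w 0.075 j [ 0.04  0.46 -0.34  0.77  0.    1.09]
```

View pics/s6.png

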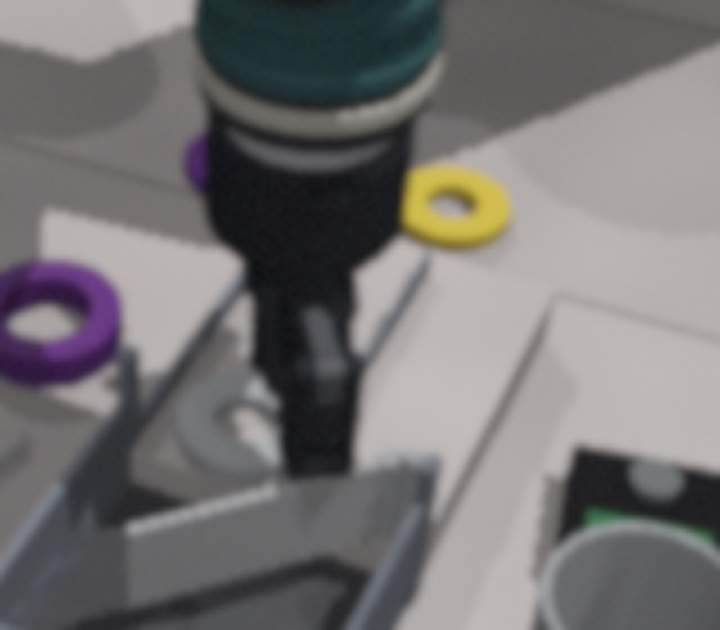

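The flap is held open at about 45°, and the plate at (235,425) is clear of it, approaching the sill. I keep pushing.

Call:
{"op": "play_rows", "data": {
  "rows": "0.006 -0.00025 0 0 0 0 0.075;0.006 -0.00025 0 0 0 0 0.075;0.006 -0.00025 0 0 0 0 0.075;0.006 -0.00025 0 0 0 0 0.075;0.006 -0.00025 0 0 0 0 0.075;0.006 -0.00025 0 0 0 0 0.075;0.006 -0.00025 0 0 0 0 0.075;0.006 -0.00025 0 0 0 0 0.075"
}}

```text
time_s: 6.7
tool_pos: [0.5947, 0.1018, 0.0448]
orientation: [-1.574, -2.719, -0.0]
ft_force: [-1.8, -1.6, 2.0]
grip_width: 0.0749
```

Call:
{"op": "play_rows", "data": {
  "rows": "0.006 -0.00025 0 0 0 0 0.075;0.006 -0.00025 0 0 0 0 0.075;0.006 -0.00025 0 0 0 0 0.075;0 0 0 0 0 0 0.075"
}}

```text
time_s: 7.1
tool_pos: [0.6132, 0.101, 0.0449]
orientation: [1.574, 2.718, 0.001]
ft_force: [1.0, 0.2, 0.9]
grip_width: 0.0752
```

```bash
python3 -c "
from h import *
st()
g=shot('scene','s7.png',(260,150,420,290),4.5)"
```

```text
t 7.1 tcp [0.6132 0.101  0.0449] box [39.8 26.1] jaw box deg 32.4 zax [ 0.001  0.    -1.   ] F [1.  0.2 0.9] w 0.0752 j [ 0.03  0.55 -0.17  0.85  0.    1.08]
```

View pics/s7.png

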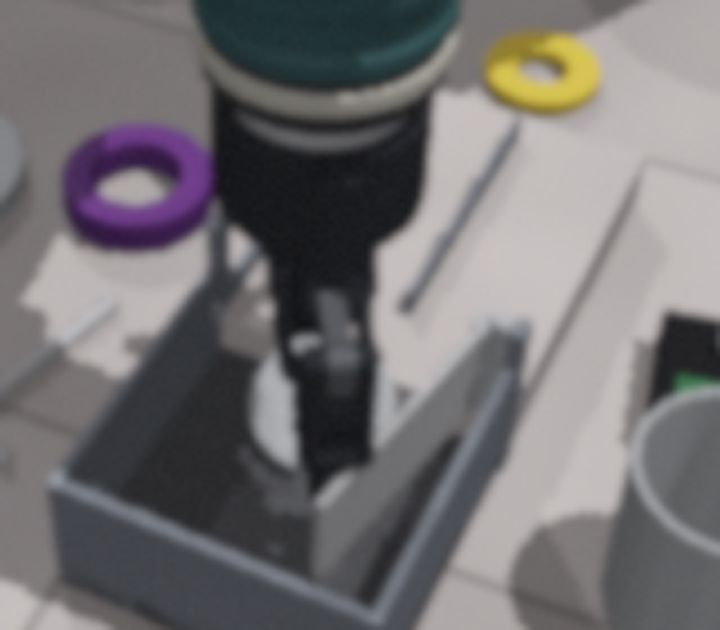

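The plate at (320,400) is past the sill. The depth image will show whether it lies flat on the floor.

```bash
python3 -c "
from h import *
g=dict(np.load('/tmp/scene.npz'));p0=np.array([.5723,.0766]);c,s=np.cos(-.0437),np.sin(-.0437)
for u,v in((262,390),(265,420),(275,440),(270,370),(285,455),(285,400),(380,400),(385,380),(240,450),(310,345)):
    w=pt(g,260+u/4.5,150+v/4.5);d=w[:2]-p0
    print(u,v,(np.array([c*d[0]+s*d[1],-s*d[0]+c*d[1],w[2]])*1000).round(1))
"
```

```text
262 390 [34.9  3.4 28.7]
265 420 [46.9 10.7 26.6]
275 440 [51.1 17.2 22.2]
270 370 [26.6  2.9 32.3]
285 455 [55.8 24.  21.8]
285 400 [35.1 13.8 28.2]
380 400 [23.1 50.  34.7]
385 380 [15.  48.5 37.6]
240 450 [55.5  3.8 13.3]
310 345 [ 94.7  50.1 138.2]
```

```bash
cat >> h.py <<'E'
def cloud(g):
    p0=np.array([.5723,.0766]);c,s=np.cos(-.0437),np.sin(-.0437)
    D=g['range_z'];v,u=np.nonzero(D>0);k=D[v,u]
    X=np.stack([(u-g['cx'])/g['fx']*k,(v-g['cy'])/g['fy']*k,k],1);W=(X-g['t'])@g['R'];d=W[:,:2]-p0
    return np.stack([c*d[:,0]+s*d[:,1],-s*d[:,0]+c*d[:,1],W[:,2]],1)*1000,u,v
def plate(g):
    B,u,v=cloud(g);m=(B[:,0]>4)&(B[:,0]<110)&(B[:,1]>-30)&(B[:,1]<68)&(B[:,2]>17.5)&(B[:,2]<50)&(g['frame'][v,u].min(1)>105)
    q=B[m];
    for _ in range(3):
        A=np.c_[q[:,:2],np.ones(len(q))];co=np.linalg.lstsq(A,q[:,2],rcond=None)[0];r=q[:,2]-A@co;q=q[abs(r)<3]
    print('n',len(q),'plane dz/dx,dz/dy',co[:2].round(2),'z@(33,27)',(co@[33,27,1]).round(1),'lo/hi',np.percentile(q,[1,99],axis=0).round(0).tolist())
    return q
E
python3 -c "
from h import *
g=dict(np.load('/tmp/scene.npz'));q=plate(g)
B,u,v=cloud(g)
for x in range(0,72,6):
    r=q[abs(q[:,0]-x)<3]
    if len(r):print(x,len(r),r[:,1].min().round(0),r[:,1].max().round(0),r[:,2].mean().round(1))
"
```

```text
n 109 plane dz/dx,dz/dy [0.02 0.16] z@(33,27) 31.1 lo/hi [[6.0, -10.0, 26.0], [102.0, 67.0, 40.0]]
6 4 -14.0 52.0 29.1
12 3 48.0 51.0 34.7
18 10 46.0 53.0 35.4
24 15 47.0 54.0 34.6
30 14 -0.0 54.0 31.0
36 24 0.0 14.0 28.7
42 27 2.0 18.0 27.5
48 3 5.0 15.0 27.0
```

The plate leans: its front is on the floor, its rear still on the sill, and it has drifted to y≈27 mm. I back off a little with the flap still held, turn the tool so the plate finger sits squarely behind it, and push again.

Call:
{"op": "play_rows", "data": {
  "rows": "-0.01 0.0004 0 0 0 0 0.075;-0.01 0.0004 0 0 0 0 0.075;0.0023 0.0062 0 0 0 -6.8 0.075;0.0023 0.0062 0 0 0 -6.8 0.075;0.0024 0.0062 0 0 0 -6.8 0.075;0 0 0 0 0 0 0.075"
}}

```text
time_s: 7.75
tool_pos: [0.5983, 0.121, 0.045]
orientation: [-2.032, -2.396, 0.0]
ft_force: [-0.8, -0.2, -0.6]
grip_width: 0.0749
```

```bash
python3 -c "
from h import *
st()
g=shot('scene','s8.png',(260,150,420,290),4.5)"
```

```text
t 7.75 tcp [0.5983 0.121  0.045 ] box [24.  45.5] jaw box deg 11.9 zax [-0.  0. -1.] F [-0.8 -0.2 -0.6] w 0.0749 j [ 0.07  0.53 -0.2   0.84  0.    1.47]
```

View pics/s8.png

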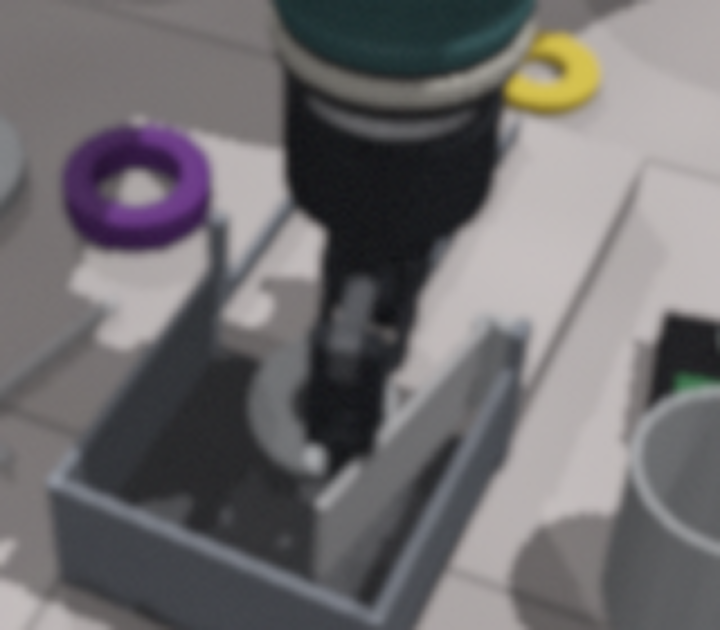

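The plate is in the same place, with the flap still held and clear of it. Push forward.

Call:
{"op": "play_rows", "data": {
  "rows": "0.005 -0.0002 0 0 0 0 0.075;0.005 -0.0002 0 0 0 0 0.075;0.005 -0.0002 0 0 0 0 0.075;0.005 -0.0002 0 0 0 0 0.075;0.005 -0.0002 0 0 0 0 0.075;0 0 0 0 0 0 0.075"
}}

```text
time_s: 8.4
tool_pos: [0.625, 0.1193, 0.0448]
orientation: [2.03, 2.397, 0.001]
ft_force: [-0.1, -0.9, -0.7]
grip_width: 0.0754
```

```bash
python3 -c "
from h import *
st()
g=shot('scene','s9.png',(260,150,420,290),4.5)
p0=np.array([.5723,.0766]);c,s=np.cos(-.0437),np.sin(-.0437)
for u,v in((262,390),(265,420),(275,440),(270,370),(285,455),(285,400),(240,450),(290,470),(300,480)):
    w=pt(g,260+u/4.5,150+v/4.5);d=w[:2]-p0
    print(u,v,(np.array([c*d[0]+s*d[1],-s*d[0]+c*d[1],w[2]])*1000).round(1))
"
```

```text
t 8.4 tcp [0.625  0.1193 0.0448] box [50.8 45. ] jaw box deg 12.0 zax [ 0.001 -0.    -1.   ] F [-0.1 -0.9 -0.7] w 0.0754 j [ 0.06  0.57 -0.12  0.87 -0.    1.47]
262 390 [30.2  1.1 22.6]
265 420 [43.4  9.  21.9]
275 440 [119.7  49.8 116.2]
270 370 [11.6 -4.3 13.2]
285 455 [117.9  52.7 108. ]
285 400 [118.5  52.5 136.6]
240 450 [57.6  4.8 16.2]
290 470 [111.3  51.6  91.8]
300 480 [113.5  56.5  91.6]
```

View pics/s9.png

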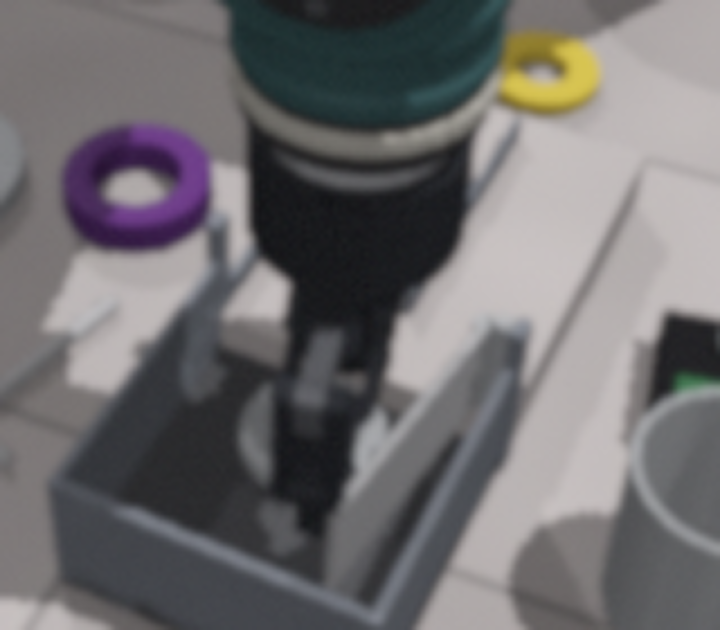

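```bash
python3 -c "
from h import *
g=dict(np.load('/tmp/scene.npz'))
p0=np.array([.5723,.0766]);c,s=np.cos(-.0437),np.sin(-.0437)
for u,v in((370,430),(365,445),(375,420),(360,460),(252,410),(250,440),(260,460),(256,395),(268,470)):
    w=pt(g,260+u/4.5,150+v/4.5);d=w[:2]-p0
    print(u,v,(np.array([c*d[0]+s*d[1],-s*d[0]+c*d[1],w[2]])*1000).round(1))
"
```

```text
370 430 [29.5 49.1 22.5]
365 445 [36.2 50.  20.9]
375 420 [22.6 48.4 20.8]
360 460 [45.1 51.7 22.4]
252 410 [41.   1.9 21.9]
250 440 [55.1  8.1 21.6]
260 460 [62.4 16.2 21.7]
256 395 [32.3 -0.6 20.7]
268 470 [120.4  47.7  99.9]
```

The plate is flat: its top is at z≈22 mm all over, which is the 12 mm floor plus its 10 mm thickness. Now straight up and away.

Call:
{"op": "play_rows", "data": {
  "rows": "0 0 0.02 0 0 0 0.075;0 0 0.03 0 0 0 0.075;0 0 0.035 0 0 0 0.075;0 0 0.035 0 0 0 0.075;0 0 0.035 0 0 0 0.075;0 0 0.03 0 0 0 0.075;-0.03 -0.03 0.02 0 0 0 0.075;-0.03 -0.04 0 0 0 0 0.075"
}}

```text
time_s: 9.25
tool_pos: [0.5645, 0.0498, 0.2521]
orientation: [2.026, 2.397, 0.004]
ft_force: [1.2, -1.0, -0.1]
grip_width: 0.0752
```

Call:
{"op": "play_rows", "data": {
  "rows": "-0.03 -0.04 0 0 0 0 0.075;-0.03 -0.04 0 0 0 0 0.075;-0.03 -0.04 0 0 0 0 0.075;-0.02 -0.04 0 0 0 0 0.075;-0.01 -0.04 0 0 0 0 0.075;0 0 0 0 0 0 0.075;0 0 0 0 0 0 0.075;0 0 0 0 0 0 0.075"
}}

```text
time_s: 10.05
tool_pos: [0.4443, -0.1499, 0.2499]
orientation: [-2.03, -2.398, -0.0]
ft_force: [-0.6, 0.4, -0.3]
grip_width: 0.075
```

Call:
{"op": "play_rows", "data": {
  "rows": "0 0 0 0 0 0 0.075;0 0 0 0 0 0 0.075;0 0 0 0 0 0 0.075;0 0 0 0 0 0 0.075;0 0 0 0 0 0 0.075;0 0 0 0 0 0 0.075;0 0 0 0 0 0 0.075;0 0 0 0 0 0 0.075"
}}

```text
time_s: 10.85
tool_pos: [0.4442, -0.1506, 0.2499]
orientation: [-2.031, -2.397, -0.0]
ft_force: [-0.4, -0.9, -0.7]
grip_width: 0.0751
```

```bash
python3 -c "
from h import *
st()
g=shot('top','t10.png')
g=shot('scene','s10.png')
B,u,v=cloud(g)
m=(B[:,0]>8)&(B[:,0]<120)&(B[:,1]>-28)&(B[:,1]<85)&(B[:,2]>18)&(B[:,2]<30);q=B[m];print('plate?',len(q),np.percentile(q,[2,50,98],axis=0).round(1).tolist())
m=(abs(B[:,0])<20)&(B[:,1]>-28)&(B[:,1]<70)&(B[:,2]>50)&(B[:,2]<80);q=B[m];print('flap',np.polyfit(q[:,1],q[:,0],1))
a=cv2.imread('pics/t10.png')[90:330,170:450];b=cv2.imread('pics/s10.png')[120:360,190:470]
cv2.imwrite('pics/c10.png',cv2.resize(np.hstack([a,b]),None,fx=1.42,fy=1.42,interpolation=2))"
```

```text
t 10.85 tcp [ 0.4442 -0.1506  0.2499] box [-118.1 -232.6] jaw box deg 12.0 zax [ 0.  0. -1.] F [-0.4 -0.9 -0.7] w 0.0751 j [-0.5   0.17 -0.18  1.23  0.    0.9 ]
plate? 588 [[8.9, -0.3, 18.6], [39.8, 27.3, 22.0], [66.6, 54.5, 24.1]]
flap [0.00634568 4.2325745 ]
```

View pics/c10.png

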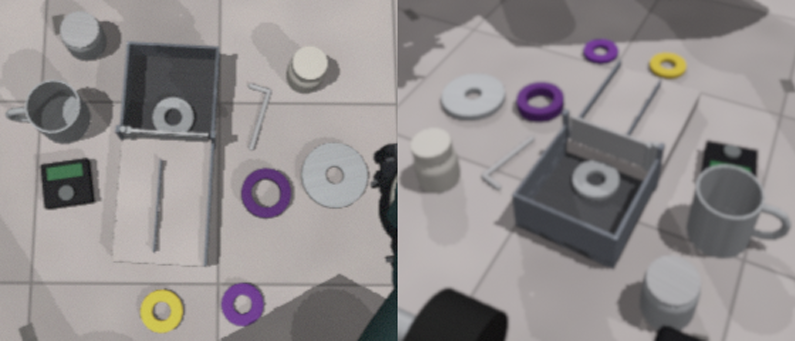

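The plate lies flat on the well floor (left panel 173,117; right panel 597,180). The flap is shut and the bystanders look unmoved.

```bash
python3 -c "
from bench import close_job
print(close_job())"
```

```text
the job is handed in; nothing more can be done
None
```

The chrome plate is in the catch box, lying flat on the floor of the well, and the flap has swung shut by itself. I handed the job in at about 11 s of the 40 s allowed.

- **How it went:** One finger pushed the flap open and kept it held back. The other finger pushed the plate along the lane and over the sill. The plate was already moving when the flap began to open, but the flap was open before the plate reached the gate.
- **What went wrong on the way:** After the first push the plate drifted left and was left leaning, with its rear still on the sill. With the flap still held, I backed off 20 mm and turned the tool about 20°. A second push squarely from behind made it drop flat. Then I lifted straight up and moved clear.
- **Last checks:**
  - The plate's top is level at z≈22 mm, centred near box (38, 27) mm. That is the 12 mm floor plus its 10 mm thickness.
  - The flap is flush with the gate, within about 0.4° of shut.
  - The bystanders look unmoved in both cameras; I judged that by eye and did not measure it.
  - Wrist force read about zero. The highest reading was about 33 N, when I pressed the fingertips on the landing to find its height.
- **Not fully checked:** I saw no contact between the plate and the flap in the pictures I took, but I did not watch every moment of the push.

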